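Load a backing washer onto a clay-extruder plunger with a forked paddle

TASK

Pick up the forked paddle by its handle and carry the large washer, balanced level on its blade, to the cartridge stand. Lower it over the plunger's pin until the blade bears on the plunger head, keep pushing gently so the stiff plunger slides down and is felt firmly against its bottom stop, then draw the paddle out level so that the washer stays flat on the plunger around the pin. Lay the paddle flat back on the bench; do not touch the washer with the fingers, and leave the other things alone.

Things in the scene. Friction and masses are not known exactly. Their poses are not given: they have to be found in the camera images.
- paddle_grip (a point): Grip point of the forked paddle, in the middle of its black handle, 38 mm above the paddle's underside. Axes: x along the blade to the forked tip, z up. The handle is an upright block, 50 mm long along x, 24 mm wide, its top 52 mm above the underside. Gripped on its front and back ends (fingers closing along x) it best resists tipping.
- paddle: The same paddle, 0.22 kg; origin on its underside straight below the grip point, same axes. A flat steel plate 3 mm thick, 46 mm wide, from 35 mm behind the grip to 121 mm ahead of it; an open slot 18 mm wide runs along its centre line from 79 mm ahead of the grip to the tip. At the start it lies flat on the bench, the washer on its fork.
- washer: The large steel washer, 50 mm across, hole 22 mm, 6 mm thick, about 70 g, lying loose on the paddle's fork, its centre 92 to 98 mm ahead of the grip and up to 1.5 mm off the centre line. Origin at the centre of its underside, z up.
- stand: Cartridge stand fixed to the bench; origin on its axis at bench level, z up. Round: base 100 mm across, 16 mm high; collar 72 mm across up to 74 mm, with a side knob; white column 60 mm across with a black rubber ring; on top, coaxial, the plunger: a flat head 56 mm across with an upright pin, 12 mm across, 22 mm tall, tapered tip. Column height and plunger position vary and are not reported.
- stand_collar (a point): Point on the stand's axis 74 mm above the bench. The plunger head's flat top starts 105 to 188 mm above the bench. At about 3 N it slides straight down 8 to 20 mm and stays where left, ending on a firm rubber stop (gives about 0.2 mm per N), top then 97 to 168 mm above the bench. A push of 9 to 14 N there, half a second, washer still on the blade, is firm; over 20 N is too hard.
- nozzle: small brass nozzle cone, 24 dia x 34 mm, standing on the bench; bystander. Origin: centre of its underside.
- small_washer: small spare steel washer, 32 mm across, 5 mm thick, flat on the bench; bystander. Origin: centre of its underside.
- wrench: steel wrench lying flat; bystander. Origin: centre of its underside.
- brush: brush lying flat; bystander. Origin: centre of its underside.
- jar: lidded glass jar, 70 dia x 85 mm; bystander. Origin: centre of its underside.
- cup: white open cup, 72 mm across, 70 mm tall; bystander. Origin: centre of its underside.
Things that resemble listed ones, but are neither listed nor needed, are in the scene too. Leave any green look-alike of the washer alone. What is shaped like the stand but yellow is not meant.

How it is judged:
By the outcome, as a careful person would: the job done as asked, in the order asked, and still so for the second after the job is handed in, with the robot touching nothing.
It also fails if it takes over 72 s, if anything falls off the work surface, if the arm or the gripper's body presses on something with over 40 N, if the wrist force passes 120 N, or if a joint passes its speed limit or range.

ROBOT

A 7-joint arm with a two-finger parallel gripper is mounted at the origin on the work surface. World frame = base frame: x ahead of the robot, y to its left, z up, the work surface at z = 0. Lengths are in m, angles in rad, forces in N, time in s.
With the tool pointing down it reaches from about 0.375 to 0.925 m from the base axis. Payload 3.1 kg.
Tool frame: the origin (TCP) lies midway between the tips of the shut fingers; the grasp point (between the pads) lies 19 mm behind it; x points along the fingers, z is the direction in which the jaws open and shut, and the axes are right-handed (so a half turn about x gives the same grasp; the last joint's range is limited). The gripper opens to 85 mm and grips with 20 to 120 N. Pads are 22 mm wide; open, the fingers measure 114 mm over their backs; the gripper's body (76 mm by 85 mm) begins 54 mm behind the grasp point. The pads swing forward as they close: fully open they stand 13 mm farther back than shut.
Start: joints at [-1.416, 0.383, 0.044, 1.598, -0.018, 1.161, -0.05], TCP at [0.163, 0.629, 0.231] pointing down, gripper open.
Joint ranges: [-2.61, 2.61], [-0.41, 2.15], [-1.48, 1.57], [0, 2.5], [-1.57, 4.71], [0.05, 1.97], [-2.85, 2.85]. Speed limits (rad/s): [2.79, 2.79, 3.14, 3.14, 3.14, 3.14, 3.14].

INTERFACE

Orientations are given as a unit quaternion [x, y, z, w].
In Python, from plant import sense, capture, camera_info, job_done, silhouettes, mark_of gives the robot as it stands.
- The arm moves only by the shell command python3 -m pendant 'ROWS' [FORCE]. ROWS is JSON, one flat list of numbers, 7 for each row, row after row: the shift along the world's x, y, z in units of 40 mm (1.0 is 40 mm), then the turn, a rotation vector about the world's x, y, z in units of 6 degrees (1.0 is 6 degrees), then the opening, from 0 (shut) to 1 (fully open). A call has 1 to 5 rows; each row is the pose to reach, as a shift and turn from the pose measured when the call began; what a row does not reach only later rows make up. A row lasts 1/12 s, in which the tool goes at most 41.7 mm and 7.16 degrees, less where a joint would pass 70% of its speed; a pose out of reach is approached as far as the arm can. A call with a gripper value outside its range is refused whole. The fingers move at their own pace and stop on an object; FORCE is the grip in N (left out, the last holds). Time passes only in rows, so rows that repeat a pose let the fingers close. It gives the time, the measured TCP pose, the force and the opening at its end, in the units of the state.
- sense(): the state, without advancing time (a new reading comes with each control period).
- capture(name): name is "scene" or "side" or "wrist"; returns (picture, depth): 480x640x3 uint8, red, green, blue; 480x640 float32, m along the optical axis (not along the pixel's ray), 0 where there is no reading.
- camera_info(name): a dict with "fx", "fy", "cx", "cy" (pixels), "D" ([k1, k2, p1, p2, k3] as OpenCV has them; the pictures are not rectified), "camera_from_world" (4x4, takes a point from world to camera coordinates); the wrist camera has in their place "tool_from_camera" (4x4, takes a point from camera to tool coordinates, whose origin is the TCP and whose axes are the tool frame's). Camera axes: x right, y up, looking along -z (the intrinsics and any distortion apply to the point x, -y, -z); pixel columns grow to the right and rows downward; lengths in m; the calibration is good to about 2 mm. A picture is of the moment at which its call begins: read the wrist's pose just before it. camera_info takes no time and is no camera call.
- job_done(): hands the job in, once; it reports no verdict.
Trained networks look in the newest picture that a camera, given by its name, has taken for a name from the list of things; names that differ only in an ending like _2 or _b are one class to them, and where a whole thing is asked for, a point or a joint stands for the part that bears it (a point fixed in the world has none). Each returns a list of dicts, best first, with "p" (0 to 1); they miss things now and then, are a little off and sometimes report something else, mostly with a low value. They report only what shows in the picture. A call takes as long as a camera call. They do not tell look-alikes from the thing itself.
- silhouettes(camera, query): "pixels" (480x640 bool, what is visible of it).
- mark_of(camera, query): "point" ([x, y, z] in m, in world coordinates, good to about 4 mm: a listed point, or the origin of a listed thing).
The state is a dict: "time": time; "joint_pos": joint angles; "dq": joint speeds; "joint_efforts": joint torques, N m; "ee_pos": TCP position; "ee_rot": TCP orientation; "force": force on the tool from outside, world axes, zero at the start; "moment": the same for the moment, N m; "gripper_width": finger opening in m.
Only numpy, scipy, OpenCV 4.12 (cv2) and the standard library are available. Lean on these libraries where they do the work, as an engineer would, in place of code of your own. Each camera call takes 0.05 s, during which the arm holds its last target. There are 200 camera calls.

## Working session

There is one attempt and no reset: what is moved stays moved. The work goes in short steps, Python scripts to look and compute and a shell command to move; the robot and the scene stay as the last step left them, time stands still between calls to the robot, and variables do not carry over. Pictures are saved under pics/ and viewed, on a budget of 10 in all, crops included, one or two more only if the job needs it, and the job is handed in when it is done.

```bash
ls; mkdir -p pics; cat > h.py <<'E'
import numpy as np, cv2
from plant import sense, capture, camera_info, job_done, silhouettes, mark_of
from scipy.spatial.transform import Rotation as R
def save(n,im): cv2.imwrite('pics/'+n+'.png',im[:,:,::-1])
def T(name,s=None):
    ci=camera_info(name)
    if 'camera_from_world' in ci: return np.linalg.inv(np.array(ci['camera_from_world']))
    s=s or sense(); M=np.eye(4); M[:3,:3]=R.from_quat(s['ee_rot']).as_matrix(); M[:3,3]=s['ee_pos']
    return M@np.array(ci['tool_from_camera'])
def rays(name,px):
    ci=camera_info(name);K=np.array([[ci['fx'],0,ci['cx']],[0,ci['fy'],ci['cy']],[0,0,1.]])
    u=cv2.undistortPoints(np.array(px,float).reshape(-1,1,2),K,np.array(ci['D'],float)).reshape(-1,2)
    return np.c_[u[:,0],-u[:,1],-np.ones(len(u))]
def world(name,px,d,M):   # pixels + depths -> world
    c=rays(name,px)*np.array(d).reshape(-1,1); return c@M[:3,:3].T+M[:3,3]
def cloud(name,dep,M,mask=None):
    m=dep>0
    if mask is not None: m&=mask
    v,u=np.nonzero(m); return world(name,np.c_[u,v],dep[v,u],M),np.c_[u,v]
def project(name,p,M):
    ci=camera_info(name);K=np.array([[ci['fx'],0,ci['cx']],[0,ci['fy'],ci['cy']],[0,0,1.]])
    c=(np.atleast_2d(p)-M[:3,3])@M[:3,:3]; c=c*[1,-1,-1]
    return cv2.projectPoints(c,np.zeros(3),np.zeros(3),K,np.array(ci['D'],float))[0].reshape(-1,2)
E
python3 - <<'E'
from h import *
s=sense();print(s['time'],s['ee_pos'],s['ee_rot'],s['force'],s['gripper_width'])
ims=[]
for c in ['scene','side']:
    im,d=capture(c);ims.append(im);np.savez('/tmp/'+c,im=im,d=d)
    print(c,T(c)[:3,3])
    for q in ['paddle_grip','paddle','washer','stand','stand_collar','nozzle','small_washer','wrench','brush','jar','cup']:
        for r in mark_of(c,q)[:3]:
            print(c,q,round(r['p'],2),np.round(r['point'],3),project(c,r['point'],T(c)).round()[0])
save('a',ims[0]);save('b',ims[1])
print(sense()['time'])
E
```

```text
pics
0.0 [0.16230479 0.62840864 0.22983015] [-0.43364399  0.55973505  0.4323916   0.5582894 ] [-0.76979227 -0.25078589 -0.06312306] 0.08540667427597133
scene [0.98556057 0.59421677 0.94843761]
scene paddle_grip 0.59 [ 0.565 -0.28   0.039] [260. 174.]
scene paddle_grip 0.18 [ 0.565 -0.28   0.004] [262. 183.]
scene paddle 0.72 [ 0.568 -0.279  0.003] [261. 184.]
scene paddle 0.67 [ 0.416  0.007 -0.002] [367. 220.]
scene washer 0.56 [ 0.438  0.381 -0.001] [466. 323.]
scene washer 0.52 [ 0.482 -0.25   0.004] [291. 176.]
scene washer 0.47 [ 0.52  -0.162 -0.002] [298. 201.]
scene stand 0.88 [0.462 0.166 0.003] [394. 266.]
scene stand 0.56 [ 0.611  0.178 -0.004] [350. 303.]
scene stand_collar 0.94 [0.609 0.182 0.074] [353. 285.]
scene stand_collar 0.8 [0.456 0.168 0.074] [400. 248.]
scene stand_collar 0.63 [0.418 0.005 0.002] [366. 219.]
scene nozzle 0.64 [ 0.556 -0.043  0.004] [313. 232.]
scene nozzle 0.21 [0.439 0.379 0.002] [465. 322.]
scene small_washer 0.59 [ 0.416  0.006 -0.001] [366. 219.]
scene wrench 0.66 [ 0.783 -0.022 -0.003] [243. 283.]
scene brush 0.87 [ 0.387 -0.301 -0.   ] [30
[... 493 characters left out ...]
9 0.   ] [306. 236.]
side stand 0.73 [0.457 0.164 0.003] [238. 256.]
side stand 0.71 [ 0.392 -0.301  0.002] [285. 457.]
side stand_collar 0.82 [0.456 0.164 0.074] [234. 229.]
side stand_collar 0.62 [0.613 0.183 0.074] [305. 206.]
side stand_collar 0.54 [ 0.392 -0.299  0.002] [285. 456.]
side nozzle 0.49 [ 0.554 -0.045  0.006] [321. 311.]
side small_washer 0.43 [ 0.42   0.004 -0.002] [243. 316.]
side wrench 0.71 [ 0.572 -0.282  0.037] [390. 396.]
side wrench 0.6 [ 0.781 -0.019 -0.001] [421. 274.]
side brush 0.86 [ 0.39  -0.3    0.003] [284. 456.]
side brush 0.66 [ 0.44   0.38  -0.002] [205. 204.]
side jar 0.6 [0.682 0.336 0.001] [309. 190.]
side cup 0.69 [ 0.439  0.383 -0.002] [204. 203.]
1.2
```

View pics/a.png

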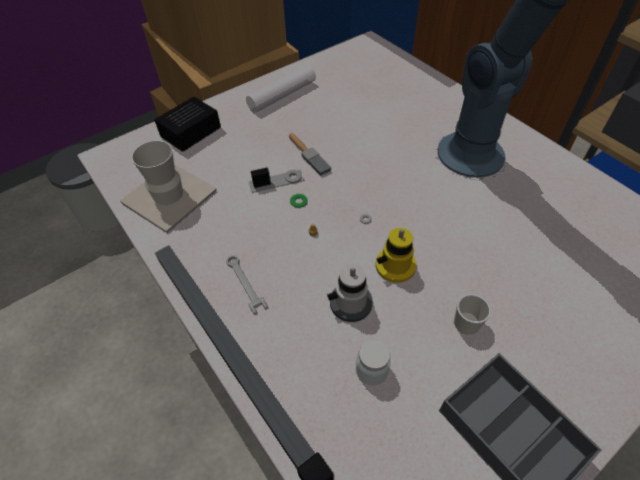

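View pics/b.png

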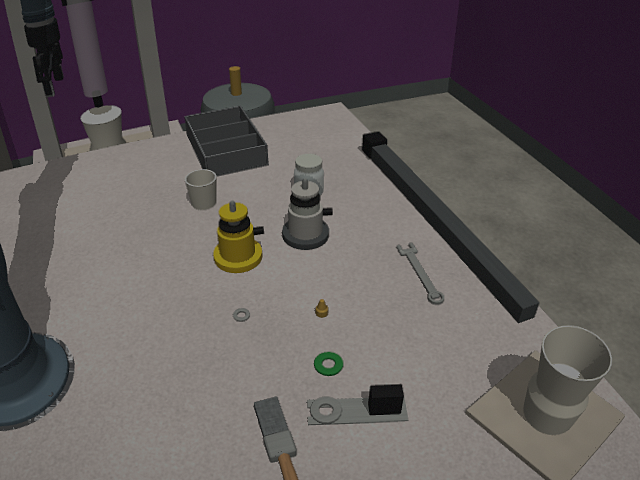

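Both views show the paddle at scene (260,175) / side (387,400), with the grey washer on its fork at (292,176) / (325,410).

Look-alikes:
- Washer: the green ring at (298,200) and the small washer at (366,219).
- Stand: the yellow one at (397,253). The one I want is white/grey at (351,293).
- Paddle: nothing else resembles it.

I'm moving over the paddle for a close look.

```bash
python3 -m pendant '[0.6,-0.75,0.35,0,0,-1.1,1, 1.2,-1.5,0.7,0,0,-2.2,1, 1.8,-2.25,1.05,0,0,-3.3,1, 2.4,-3,1.4,0,0,-4.4,1, 3,-3.75,1.75,0,0,-5.5,1]'
python3 -m pendant '[0.6,-0.75,0,0,0,-1.1,1, 1.2,-1.5,0,0,0,-2.2,1, 1.8,-2.25,0,0,0,-3.3,1, 2.4,-3,0,0,0,-4.4,1, 3,-3.75,0,0,0,-5.5,1]'
python3 -m pendant '[0.5,-0.8,0,0,0,-1,1, 1,-1.6,0,0,0,-2,1, 1.5,-2.4,0,0,0,-3,1, 2,-3.2,0,0,0,-4,1, 2.5,-4,0,0,0,-5,1]'
```

```text
time: 1.62
ee_pos: [0.2835, 0.4778, 0.302]
ee_rot: [-0.254, 0.66, 0.255, 0.66]
force: [1.4, -0.1, -0.0]
gripper_width: 0.0852
time: 2.03
ee_pos: [0.4044, 0.3261, 0.3024]
ee_rot: [-0.054, 0.705, 0.055, 0.705]
force: [0.5, 0.8, -0.0]
gripper_width: 0.0852
time: 2.45
ee_pos: [0.5051, 0.1645, 0.3028]
ee_rot: [0.132, 0.694, -0.131, 0.695]
force: [0.3, -0.6, 0.5]
gripper_width: 0.0854
```

```bash
python3 - <<'E'
from h import *
s=sense();M=T('wrist',s);im,d=capture('wrist');np.savez('/tmp/w1',im=im,d=d,M=M);save('w1',im)
print(M[:3,3],-M[:3,2],project('wrist',[[0.612,.18,.15],[.457,.166,.15]],M))
E
python3 -m pendant '[0.2,-1,0,0,0,-0.9,1, 0.4,-2,0,0,0,-1.8,1, 0.6,-3,0,0,0,-2.7,1, 0.8,-4,0,0,0,-3.6,1, 1,-5,0,0,0,-4.5,1]'
python3 -m pendant '[0.2,-1,-0.1,0,0,0,1, 0.3,-2,-0.3,0,0,0,1, 0.4,-3,-0.5,0,0,0,1, 0.5,-4,-0.7,0,0,0,1, 0.5,-4.6,-0.8,0,0,0,1]'
python3 - <<'E'
from h import *
s=sense();M=T('wrist',s);im,d=capture('wrist');np.savez('/tmp/w2',im=im,d=d,M=M);save('w2',im)
print(s['ee_pos'],M[:3,3],-M[:3,2],project('wrist',[[0.567,-.281,.04],[.48,-.249,.0]],M))
for q in ['paddle_grip','paddle','washer']:
    for r in mark_of('wrist',q)[:3]: print(q,round(r['p'],2),np.round(r['point'],4))
E
```

```text
[0.53198382 0.23500942 0.44506649] [-0.10495356 -0.27516045 -0.95565238] [[428.24723379 161.54510939]
 [269.323969   239.40113817]]
time: 2.92
ee_pos: [0.5481, -0.0391, 0.3038]
ee_rot: [0.295, 0.64, -0.297, 0.644]
force: [1.4, 0.1, -0.0]
gripper_width: 0.0853
time: 3.33
ee_pos: [0.5671, -0.2281, 0.2712]
ee_rot: [0.296, 0.639, -0.3, 0.644]
force: [-0.2, -1.8, 0.3]
gripper_width: 0.0854
[ 0.56705419 -0.22807617  0.271167  ] [ 0.6237696  -0.17764885  0.41304056] [-0.22092548 -0.20031779 -0.9544971 ] [[351.87626573 233.19936673]
 [286.1568737  258.33990048]]
paddle_grip 0.56 [ 0.5653 -0.2747  0.0345]
paddle 0.8 [ 0.5635 -0.2799  0.0014]
washer 0.9 [ 0.5203 -0.1591  0.0019]
washer 0.83 [ 0.4783 -0.2501  0.0029]
washer 0.41 [ 0.5553 -0.0427  0.0017]
```

View pics/w2.png

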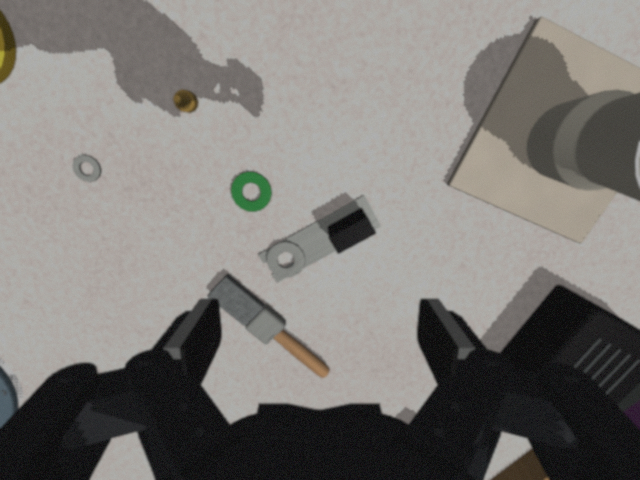

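View pics/w1.png

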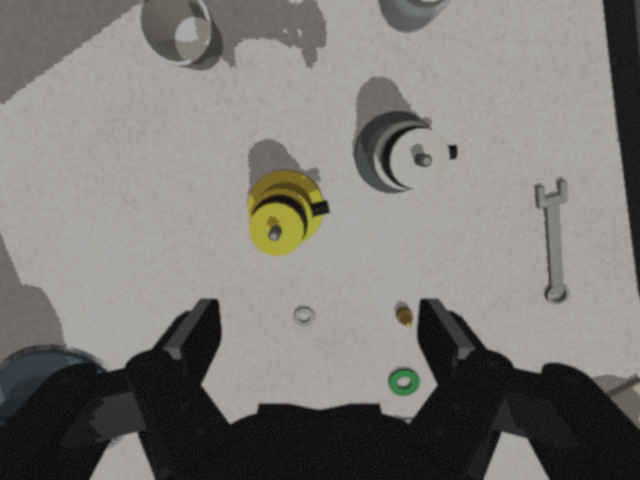

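The close look shows the washer at (285,258) on the fork, handle at (351,230), green ring apart at (251,191). The second shows the grey-white stand at (412,158), pin tip (424,159), and yellow at (277,222). Next I'm measuring from depth.

```bash
python3 - <<'E'
from h import *
a=np.load('/tmp/w2.npz');im,d,M=a['im'],a['d'],a['M']
P,uv=cloud('wrist',d,M)
def sel(P,c,r,lo,hi): return (np.hypot(*(P[:,:2]-c).T)<r)&(P[:,2]>lo)&(P[:,2]<hi)
print('bench',np.median(P[sel(P,[.5,-.35],.03,-.02,.02)],0), np.median(P[sel(P,[.52,-.22],.02,-.02,.02)],0))
k=sel(P,[.567,-.278],.05,.035,.07); H=P[k];top=H[H[:,2]>np.percentile(H[:,2],60)-.004]
box=cv2.minAreaRect((top[:,:2]*1000).astype(np.float32));print('handle top z',np.median(top[:,2]),len(top),box)
gray=im.astype(float);sat=im.max(2).astype(int)-im.min(2)
# plate by colour: vs z
k=sel(P,[.53,-.265],.1,.0015,.013);Q=P[k]; print('low z pts',len(Q),np.percentile(Q[:,2],[5,25,50,75,95]))
rec=cv2.minAreaRect((Q[:,:2]*1000).astype(np.float32));print(rec)
W=Q[sel(Q,[.48,-.249],.035,.0065,.013)];print('washer',len(W),W.mean(0),cv2.minEnclosingCircle((W[:,:2]*1000).astype(np.float32)))
# stand from w1, scene, side
for n in ['w1','scene','side']:
    f=np.load('/tmp/%s.npz'%n);c='wrist' if n=='w1' else n;MM=f['M'] if n=='w1' else T(c)
    P,uv=cloud(c,f['d'],MM)
    for cc,nm in (([.612,.18],'white'),([.457,.166],'yellow')):
        S=P[sel(P,cc,.06,.085,.3)]
        h,e=np.histogram(S[:,2],bins=np.arange(.085,.25,.004));i=np.argmax(h);z=(e[i]+e[i+1])/2
        D=S[abs(S[:,2]-z)<.004];(x,y),r=cv2.minEnclosingCircle((D[:,:2]*1000).astype(np.float32))
        pin=S[S[:,2]>z+.012]
        print(n,nm,'zhead',np.median(D[:,2]),h[i],'c',x,y,r,'pin',len(pin),pin.mean(0) if len(pin) else '',pin[:,2].max() if len(pin) else '')
    if n=='w1': continue
# vase
P,uv=cloud('scene',np.load('/tmp/scene.npz')['d'],T('scene'))
for n in ['scene','w2','side']:
    f=np.load('/tmp/%s.npz'%n);c='wrist' if n=='w2' else n;P,uv=cloud(c,f['d'],f['M'] if n=='w2' else T(c))
    V=P[(P[:,0]>.62)&(P[:,0]<1)&(P[:,1]<-.15)&(P[:,1]>-.5)&(P[:,2]>.03)];print('vase',len(V),V.min(0) if len(V) else'',V.max(0) if len(V) else '')
E
```

```text
bench [ 0.50026289 -0.34956504 -0.00063497] [ 0.51990146 -0.22016729 -0.00072129]
handle top z 0.05132730486674625 918 ((566.8685302734375, -278.947509765625), (24.1619873046875, 49.97438049316406), 69.96482849121094)
low z pts 3124 [0.00169751 0.00237329 0.00338177 0.00735904 0.00896663]
((540.2728271484375, -257.8805847167969), (163.90423583984375, 182.5099639892578), 43.955142974853516)
washer 857 [ 0.48090666 -0.24722077  0.00815649] ((480.522216796875, -247.4916534423828), 24.706090927124023)
w1 white zhead 0.12052342009388173 1954 c 612.4514770507812 179.44931030273438 28.417728424072266 pin 165 [0.61196052 0.1805424  0.13942931] 0.1437423261325238
w1 yellow zhead 0.11734442015223229 1461 c 458.73675537109375 165.49813842773438 27.824113845825195 pin 122 [0.45949349 0.16619621 0.13685926] 0.14090201329214203
scene white zhead 0.12127953942932135 213 c 612.9718017578125 179.9757537841797 28.696453094482422 pin 26 [0.61367246 0.18150312 0.14017115] 0.1452958274263917
scene yellow zhead 0.11845329465415821 257 c 458.44000244140625 165.45606994628906 29.762123107910156 pin 25 [0.4600214  0.16735848 0.13695123] 0.14179522807655753
side white zhead 0.1220250628087573 250 c 610.5405883789062 179.32334899902344 29.931331634521484 pin 31 [0.61019831 0.17726085 0.14048145] 0.14605364775238094
side yellow zhead 0.11934695225452907 315 c 457.95574951171875 164.8076934814453 29.96091651916504 pin 38 [0.4559328  0.16289117 0.13684155] 0.14221751581436892
vase 2392 [ 0.74881728 -0.4521893   0.03003124] [ 0.92042457 -0.1503029   0.1637108 ]
vase 10325 [ 0.62000022 -0.43517716  0.03002189] [ 0.8414966  -0.26871837  0.35729824]
vase 6764 [ 0.7463359  -0.4516243   0.03004431] [ 0.91926304 -0.15000483  0.16498066]
```

```bash
cat > go.py <<'E'
import sys
from h import *
def go(p,yaw):  # shift/turn (pendant units) to get TCP to p with tool down, jaw axis at yaw deg
    s=sense();y=np.radians(yaw);x=np.array([0,0,-1.]);z=np.array([np.cos(y),np.sin(y),0])
    Rt=np.c_[x,np.cross(z,x),z];rv=(R.from_matrix(Rt)*R.from_quat(s['ee_rot']).inv()).as_rotvec()
    print('t',round(s['time'],2),'shift',((np.array(p)-s['ee_pos'])/.04).round(3),'turn',np.degrees(rv/6).round(3),'F',np.round(s['force'],1),'M',np.round(s['moment'],2),'w',round(s['gripper_width'],4),'J',np.round(s['joint_pos'],2))
if __name__=='__main__': go([float(v) for v in sys.argv[1:4]],float(sys.argv[4]))
E
python3 go.py .5669 -.2789 .12 -20
```

```text
t 3.53 shift [-0.024 -1.383 -3.791] turn [0.036 0.054 4.943] F [-1.   1.2  0.1] M [ 0.04 -0.06 -0.05] w 0.0855 J [-0.36  0.35  0.84  1.69 -0.27  1.22 -0.33]
```

```bash
python3 -m pendant '[0,-0.3,-0.8,0,0,1,1, 0,-0.6,-1.6,0,0,2,1, 0,-0.9,-2.4,0,0,3,1, 0,-1.2,-3.2,0,0,4,1, -0.02,-1.38,-3.79,0.04,0.05,4.94,1]'
python3 -m pendant '[0,0,0,0,0,0,1, 0,0,0,0,0,0,1]'; python3 go.py .5669 -.2789 .016 -20
```

```text
time: 3.95
ee_pos: [0.5671, -0.2759, 0.1174]
ee_rot: [0.121, 0.698, -0.119, 0.696]
force: [-0.0, 0.3, -0.2]
gripper_width: 0.0852
time: 4.12
ee_pos: [0.567, -0.2724, 0.116]
ee_rot: [0.121, 0.699, -0.118, 0.695]
force: [1.0, -0.7, 0.9]
gripper_width: 0.0853
t 4.12 shift [-0.003 -0.164 -2.499] turn [-0.061 -0.042 -0.091] F [ 1.  -0.7  0.9] M [-0.05 -0.11 -0.  ] w 0.0853 J [-0.1   0.54  0.64  1.76 -0.38  0.97  0.34]
```

```bash
python3 -m pendant '[0,-0.1,-0.6,0,0,0,1, 0,-0.16,-1.2,-0.06,-0.04,-0.09,1, 0,-0.16,-1.8,-0.06,-0.04,-0.09,1, 0,-0.16,-2,-0.06,-0.04,-0.09,1, 0,-0.16,-2,-0.06,-0.04,-0.09,1]'
python3 go.py .5669 -.2789 .016 -20
```

```text
time: 4.53
ee_pos: [0.5677, -0.2759, 0.0355]
ee_rot: [0.123, 0.697, -0.121, 0.696]
force: [0.2, -0.2, -0.2]
gripper_width: 0.0855
t 4.53 shift [-0.019 -0.075 -0.489] turn [-0.02  -0.014 -0.02 ] F [ 0.2 -0.2 -0.2] M [-0.02 -0.03 -0.02] w 0.0855 J [-0.05  0.65  0.58  1.79 -0.46  0.84  0.4 ]
```

```bash
python3 -m pendant '[-0.02,-0.08,-0.25,-0.02,-0.01,-0.02,1, -0.02,-0.08,-0.5,-0.02,-0.01,-0.02,1, -0.02,-0.08,-0.5,-0.02,-0.01,-0.02,1]'
python3 go.py .5669 -.2789 .016 -20
python3 - <<'E'
from h import *
s=sense();im,d=capture('wrist');save('w3',im)
E
```

```text
time: 4.78
ee_pos: [0.5668, -0.2784, 0.015]
ee_rot: [0.123, 0.697, -0.122, 0.696]
force: [-0.5, 0.0, -0.9]
gripper_width: 0.0852
t 4.78 shift [ 0.002 -0.012  0.025] turn [-0.007 -0.009 -0.003] F [-0.5  0.  -0.9] M [ 0.04 -0.04  0.03] w 0.0852 J [-0.04  0.68  0.56  1.79 -0.48  0.81  0.41]
```

View pics/w3.png

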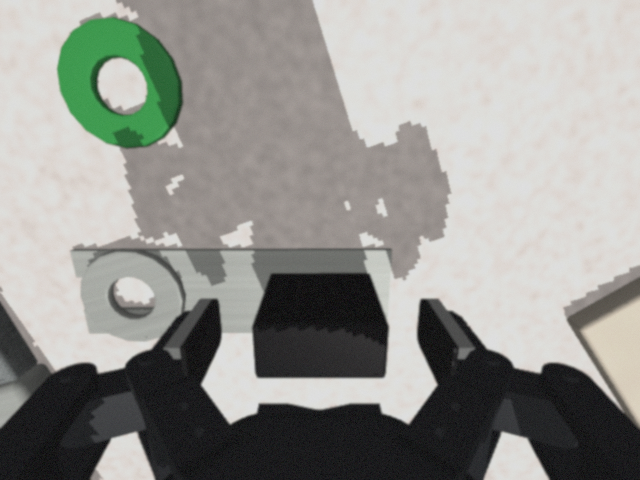

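Handle at (320,330) centred between the fingers, washer clear at (132,295). Now gripping.

```bash
python3 -m pendant '[0,0,0,0,0,0,0.75, 0,0,0,0,0,0,0.65, 0,0,0,0,0,0,0.6, 0,0,0,0,0,0,0.55, 0,0,0,0,0,0,0.5]' 60
python3 -m pendant '[0,0,0,0,0,0,0.3, 0,0,0,0,0,0,0.2, 0,0,0,0,0,0,0]' 110; python3 go.py .5669 -.2789 .1 -20
```

```text
time: 5.25
ee_pos: [0.5677, -0.2793, 0.0162]
ee_rot: [0.123, 0.696, -0.123, 0.697]
force: [1.3, -0.6, 2.6]
gripper_width: 0.0491
time: 5.5
ee_pos: [0.5679, -0.2795, 0.0165]
ee_rot: [0.123, 0.696, -0.123, 0.697]
force: [0.7, -0.5, 0.4]
gripper_width: 0.0489
t 5.5 shift [-0.026  0.014  2.088] turn [0.006 0.014 0.002] F [ 0.7 -0.5  0.4] M [ 0.01  0.12 -0.03] w 0.0489 J [-0.04  0.68  0.56  1.79 -0.48  0.81  0.41]
```

```bash
python3 -m pendant '[0,0,0.06,0,0,0,0, 0,0,0.18,0,0,0,0, 0,0,0.36,0,0,0,0, 0,0,0.55,0,0,0,0, 0,0,0.7,0,0,0,0]'
python3 - <<'E'
from h import *
s=sense();M=T('wrist',s);im,d=capture('wrist');np.savez('/tmp/w4',im=im,d=d,M=M);save('w4',im)
print(s['force'],s['moment'])
E
python3 go.py .567 -.279 .19 -20
```

```text
time: 5.92
ee_pos: [0.5679, -0.2795, 0.0453]
ee_rot: [0.123, 0.696, -0.123, 0.697]
force: [-0.2, 0.0, -1.8]
gripper_width: 0.049
[-0.16525229  0.00870132 -1.81424477] [-0.00480969 -0.10706996  0.01478388]
t 5.97 shift [-0.05   0.029  3.581] turn [0.015 0.04  0.004] F [-0.1  0.1 -1.9] M [-0.09 -0.16 -0.05] w 0.0488 J [-0.06  0.64  0.59  1.78 -0.45  0.85  0.39]
```

View pics/w4.png

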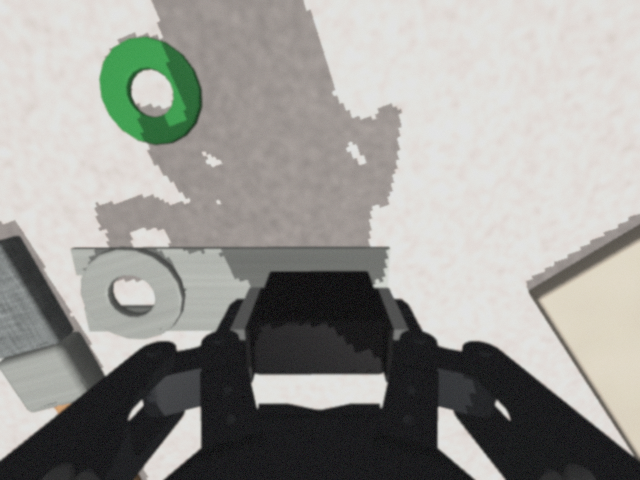

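The washer rides at (132,293), unmoved on the fork. Lifting on and carrying.

```bash
python3 -m pendant '[0,0,0.2,0,0,0,0, 0,0,0.5,0,0,0,0, 0,0.05,0.85,0,0,0,0, 0,0.15,1.2,0,0,0,0, 0.05,0.3,1.55,0,0,0,0]'
python3 -m pendant '[0.05,0.2,0.35,0,0,0,0, 0.14,0.5,0.7,0,0,0,0, 0.24,0.85,1.05,0,0,0,0, 0.35,1.2,1.4,0,0,0,0, 0.46,1.6,1.7,0,0,0,0]'
python3 go.py .698 .148 .19 -20
```

```text
time: 6.38
ee_pos: [0.5706, -0.2689, 0.1108]
ee_rot: [0.123, 0.694, -0.124, 0.698]
force: [-0.4, -0.8, -3.0]
gripper_width: 0.0485
time: 6.8
ee_pos: [0.5897, -0.2039, 0.1813]
ee_rot: [0.123, 0.694, -0.124, 0.699]
force: [0.2, -1.3, -3.7]
gripper_width: 0.049
t 6.8 shift [2.708 8.799 0.218] turn [0.024 0.063 0.021] F [ 0.2 -1.3 -3.7] M [-0.04 -0.14  0.05] w 0.049 J [-0.26  0.44  0.68  1.74 -0.31  1.06  0.17]
```

```bash
python3 -m pendant '[0.12,0.4,0.15,0,0,0,0, 0.25,0.82,0.2,0,0.02,0,0, 0.38,1.24,0.2,0.02,0.04,0.01,0, 0.51,1.66,0.2,0.02,0.06,0.02,0, 0.64,2.08,0.2,0.02,0.06,0.02,0]'
python3 -m pendant '[0.13,0.42,0,0,0,0,0, 0.26,0.84,0,0,0,0,0, 0.39,1.26,0,0,0,0,0, 0.52,1.68,0,0,0,0,0, 0.65,2.1,0,0,0,0,0]'
python3 -m pendant '[0.13,0.42,0,0,0,0,0, 0.26,0.84,0,0,0,0,0, 0.39,1.26,0,0,0,0,0, 0.52,1.66,0,0,0,0,0, 0.64,2,0,0,0,0,0]'
python3 go.py .698 .148 .19 -20
```

```text
time: 7.22
ee_pos: [0.6158, -0.1187, 0.1908]
ee_rot: [0.123, 0.696, -0.122, 0.697]
force: [0.3, -0.6, -3.2]
gripper_width: 0.0487
time: 7.63
ee_pos: [0.642, -0.0326, 0.1921]
ee_rot: [0.123, 0.696, -0.122, 0.697]
force: [0.9, -0.2, -2.4]
gripper_width: 0.0487
time: 8.05
ee_pos: [0.6679, 0.0501, 0.1926]
ee_rot: [0.122, 0.696, -0.121, 0.697]
force: [0.6, 0.5, -2.8]
gripper_width: 0.0489
t 8.05 shift [ 0.752  2.447 -0.065] turn [-0.016  0.025 -0.035] F [ 0.6  0.5 -2.8] M [-0.02 -0.12  0.03] w 0.0489 J [-0.59  0.51  0.61  1.61 -0.32  1.12 -0.24]
```

```bash
python3 -m pendant '[0.12,0.4,0,0,0,0,0, 0.24,0.78,0,0,0,0,0, 0.35,1.12,0,0,0,0,0, 0.44,1.42,0,0,0,0,0, 0.52,1.68,0,0,0,-0.02,0]'
python3 -m pendant '[0.07,0.22,0,0,0,0,0, 0.13,0.4,0,0,0,0,0, 0.18,0.55,0,0,0,0,0, 0.2,0.62,0,0,0.02,-0.02,0, 0.2,0.62,0,0,0.02,-0.02,0]'
python3 -m pendant '[0,0,0,0,0,0,0, 0,0,0,0,0,0,0]'
python3 go.py .698 .148 .19 -20
python3 - <<'E'
from h import *
s=sense();M=T('wrist',s);im,d=capture('wrist');np.savez('/tmp/w5',im=im,d=d,M=M);save('w5',im)
ob=[]
for c in ['scene','side']:
    i2,d2=capture(c);np.savez('/tmp/%s2'%c,im=i2,d=d2);u,v=project(c,[.63,.18,.16],T(c))[0].astype(int);ob.append(cv2.resize(i2[max(v-60,0):v+60,u-66:u+67],(400,360),interpolation=cv2.INTER_CUBIC))
save('c5',np.hstack(ob))
P,uv=cloud('wrist',d,M)
w=M[:3,3]
near=(np.hypot(*(P[:,:2]-s['ee_pos'][:2]).T)<.16)
# plate+washer points by height relative to TCP
z0=s['ee_pos'][2]-.0165
A=P[near&(abs(P[:,2]-z0-.003)<.0025)]; B=P[near&(P[:,2]>z0+.0065)&(P[:,2]<z0+.0125)]
ax=np.array([np.cos(np.radians(160)),np.sin(np.radians(160))]);n=np.array([-ax[1],ax[0]])
for nm,Q in (('plate',A),('washer',B)):
    q=Q[:,:2]-s['ee_pos'][:2];l=q@ax;t=q@n;k=(l>.045)&(l<.13)&(abs(t)<.035)
    Q=Q[k];q=np.c_[l[k],t[k]]
    c=np.linalg.lstsq(np.c_[q,np.ones(len(q))],Q[:,2]-z0,rcond=None)[0]
    print(nm,len(Q),'slope deg',np.degrees(c[:2]),'z at 95',c@[.095,0,1],'l,t range',q.min(0),q.max(0),cv2.minEnclosingCircle((q*1000).astype(np.float32)))
E
```

```text
time: 8.47
ee_pos: [0.689, 0.119, 0.1924]
ee_rot: [0.123, 0.696, -0.121, 0.697]
force: [-0.8, 0.0, -2.4]
gripper_width: 0.0488
time: 8.88
ee_pos: [0.6972, 0.1446, 0.1923]
ee_rot: [0.123, 0.696, -0.122, 0.696]
force: [-0.6, 0.5, -2.4]
gripper_width: 0.0488
time: 9.05
ee_pos: [0.6972, 0.1434, 0.1923]
ee_rot: [0.123, 0.696, -0.123, 0.696]
force: [-0.3, 0.2, -2.0]
gripper_width: 0.0485
t 9.05 shift [ 0.021  0.116 -0.057] turn [-0.01  -0.     0.006] F [-0.3  0.2 -2. ] M [-0.06 -0.11  0.01] w 0.0485 J [-0.66  0.59  0.58  1.49 -0.34  1.17 -0.37]
plate 5485 slope deg [0.10121663 0.05622359] z at 95 0.002504735013458959 l,t range [ 0.04500207 -0.02421246] [0.12255901 0.02403801] ((83.03668212890625, 0.2654864192008972), 44.492191314697266)
washer 5851 slope deg [0.07024691 0.18732043] z at 95 0.008234369024911417 l,t range [ 0.06762865 -0.02469856] [0.11834089 0.02529059] ((92.87285614013672, 0.03177487105131149), 25.468870162963867)
```

View pics/w5.png

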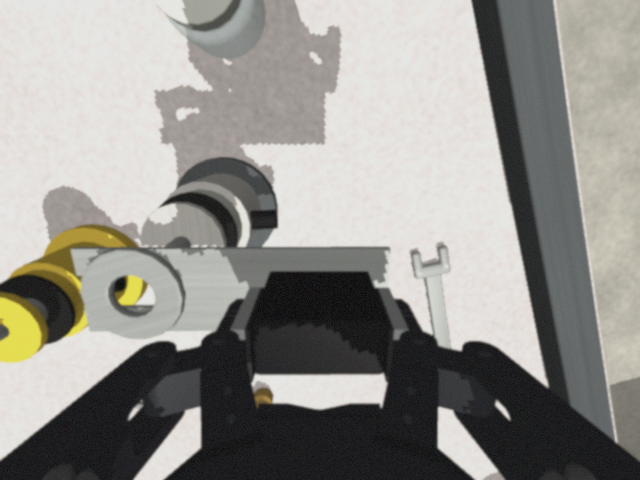

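View pics/c5.png

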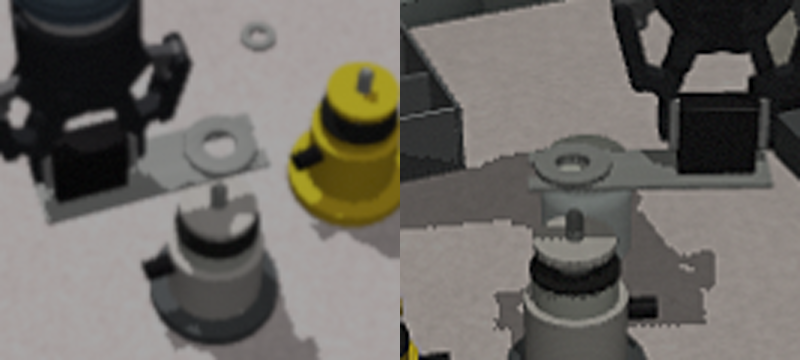

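The wrist view shows the washer at (132,293), still on the fork and level within 0.1°. The crops show the blade above and about 5 mm off the white stand's pin. Aligning, then lowering to just above the pin.

```bash
python3 -m pendant '[0.02,0.04,-0.04,0,0,0,0, 0.04,0.08,-0.15,0,0,0,0, 0.05,0.11,-0.3,0,0,0,0, 0.05,0.11,-0.45,0,0,0,0, 0.05,0.11,-0.55,0,0,0,0]'
python3 -m pendant '[0,0,-0.03,0,0,0,0, 0,0,-0.03,0,0,0,0]'
python3 go.py .6993 .1479 .1665 -20
python3 - <<'E'
from h import *
s=sense();M=T('wrist',s);im,d=capture('wrist');np.savez('/tmp/w6',im=im,d=d,M=M)
P,uv=cloud('wrist',d,M)
z0=s['ee_pos'][2]-.0165
k=(np.hypot(*(P[:,:2]-[.612,.1797]).T)<.035)
for lo in np.arange(.1,.2,.006):
    Q=P[k&(P[:,2]>=lo)&(P[:,2]<lo+.006)]
    if len(Q):print(round(lo,3),len(Q),Q.mean(0).round(4),Q.min(0).round(4),Q.max(0).round(4))
a=im[200:400,30:230];b=[]
u,v=project('side',[.62,.18,.16],T('side'))[0].astype(int)
i2,d2=capture('side');b=i2[v-40:v+40,u-40:u+40]
i3,d3=capture('scene');u,v=project('scene',[.62,.18,.16],T('scene'))[0].astype(int);c=i3[v-40:v+40,u-40:u+40]
save('c6',np.hstack([cv2.resize(x,(266,266),interpolation=cv2.INTER_CUBIC) for x in (a,b,c)]))
E
```

```text
time: 9.62
ee_pos: [0.6984, 0.1484, 0.1687]
ee_rot: [0.123, 0.697, -0.122, 0.696]
force: [-1.0, 0.5, -2.8]
gripper_width: 0.0487
time: 9.78
ee_pos: [0.6974, 0.1484, 0.166]
ee_rot: [0.123, 0.698, -0.123, 0.695]
force: [0.3, -0.6, -3.2]
gripper_width: 0.0485
t 9.78 shift [ 0.048 -0.013  0.014] turn [-0.005 -0.043 -0.003] F [ 0.3 -0.6 -3.2] M [-0.04 -0.11  0.03] w 0.0485 J [-0.66  0.62  0.57  1.5  -0.35  1.13 -0.37]
0.1 1 [0.6205 0.2062 0.1   ] [0.6205 0.2062 0.1   ] [0.6205 0.2062 0.1   ]
0.112 169 [0.6325 0.1963 0.1161] [0.6107 0.181  0.1129] [0.6409 0.2078 0.118 ]
0.118 2070 [0.6149 0.1932 0.1201] [0.585  0.1617 0.118 ] [0.6407 0.2078 0.1223]
0.136 1 [0.6096 0.1789 0.1408] [0.6096 0.1789 0.1408] [0.6096 0.1789 0.1408]
0.148 3367 [0.6246 0.1783 0.1521] [0.5777 0.149  0.1481] [0.6469 0.2097 0.154 ]
0.154 6287 [0.6115 0.1809 0.1579] [0.5814 0.1551 0.154 ] [0.6397 0.2045 0.1599]
0.16 6 [0.6085 0.1863 0.1603] [0.5946 0.1753 0.16  ] [0.6231 0.2015 0.1604]
```

View pics/c6.png

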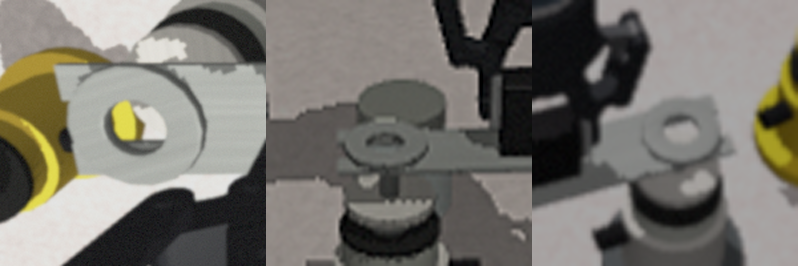

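The washer ring surrounds the pin line, about 2 mm short in x. Correcting and lowering over the pin.

```bash
python3 -m pendant '[0.03,0,-0.03,0,-0.02,0,0, 0.05,-0.01,-0.1,0,-0.04,0,0, 0.05,-0.01,-0.2,0,-0.04,0,0, 0.05,-0.01,-0.3,0,-0.04,0,0, 0.05,-0.01,-0.35,0,-0.04,0,0]'
python3 go.py .6993 .1479 .1415 -20
```

```text
time: 10.35
ee_pos: [0.6999, 0.1478, 0.1526]
ee_rot: [0.123, 0.696, -0.122, 0.697]
force: [-0.8, -0.3, -2.9]
gripper_width: 0.0486
t 10.35 shift [-0.016  0.001 -0.277] turn [-0.008  0.011  0.   ] F [-0.8 -0.3 -2.9] M [-0.09 -0.12  0.  ] w 0.0486 J [-0.65  0.63  0.56  1.51 -0.36  1.1  -0.36]
```

```bash
python3 -m pendant '[-0.01,0,-0.06,0,0,0,0, -0.01,0,-0.14,0,0,0,0, -0.01,0,-0.2,0,0,0,0, -0.01,0,-0.25,0,0,0,0]'
python3 go.py .6993 .1479 .1375 -20
python3 -m pendant '[0,0,-0.03,0,0,0,0, 0,0,-0.06,0,0,0,0, 0,0,-0.09,0,0,0,0]'
python3 go.py .6993 .1479 .1375 -20
```

```text
time: 10.68
ee_pos: [0.6994, 0.1479, 0.1421]
ee_rot: [0.123, 0.696, -0.122, 0.697]
force: [-0.1, -0.2, -3.2]
gripper_width: 0.0485
t 10.68 shift [-0.001 -0.001 -0.115] turn [-0.007  0.007 -0.001] F [-0.1 -0.2 -3.2] M [-0.05 -0.07 -0.04] w 0.0485 J [-0.65  0.64  0.56  1.52 -0.37  1.09 -0.36]
time: 10.93
ee_pos: [0.6995, 0.1479, 0.1385]
ee_rot: [0.123, 0.696, -0.122, 0.697]
force: [0.6, -0.2, -2.5]
gripper_width: 0.0488
t 10.93 shift [-0.004  0.    -0.024] turn [-0.007  0.009 -0.001] F [ 0.6 -0.2 -2.5] M [-0.04 -0.07 -0.02] w 0.0488 J [-0.65  0.65  0.56  1.52 -0.37  1.08 -0.36]
```

```bash
for i in 1 2 3; do python3 -m pendant '[0,0,-0.03,0,0,0,0, 0,0,-0.06,0,0,0,0]' | sed -n 2,4p; done; python3 go.py .6993 .1479 .1375 -20
```

```text
ee_pos: [0.6996, 0.1479, 0.1365]
ee_rot: [0.123, 0.696, -0.122, 0.697]
force: [1.1, 0.2, 0.6]
ee_pos: [0.6997, 0.1479, 0.1349]
ee_rot: [0.123, 0.696, -0.122, 0.697]
force: [-1.4, -0.0, 0.7]
ee_pos: [0.6997, 0.1479, 0.1329]
ee_rot: [0.123, 0.696, -0.122, 0.697]
force: [-0.5, -0.7, 0.0]
t 11.43 shift [-0.009 -0.001  0.114] turn [-0.016  0.009 -0.001] F [-0.5 -0.7  0. ] M [-0.06  0.52  0.06] w 0.0486 J [-0.65  0.65  0.55  1.52 -0.37  1.07 -0.36]
```

```bash
for i in 1 2; do python3 -m pendant '[0,0,-0.03,0,0,0,0, 0,0,-0.06,0,0,0,0]' | sed -n 2,4p; done; python3 go.py .6993 .1479 .1375 -20
```

```text
ee_pos: [0.6996, 0.1479, 0.1306]
ee_rot: [0.123, 0.696, -0.122, 0.697]
force: [0.1, -0.5, 0.1]
ee_pos: [0.6996, 0.1479, 0.1281]
ee_rot: [0.123, 0.696, -0.122, 0.697]
force: [-1.1, 0.1, 1.8]
t 11.77 shift [-0.008  0.     0.235] turn [-0.017  0.009 -0.   ] F [-1.1  0.1  1.8] M [-0.08  0.44  0.02] w 0.0487 J [-0.65  0.66  0.55  1.52 -0.38  1.07 -0.35]
```

```bash
python3 -m pendant '[0,0,-0.02,0,0,0,0, 0,0,-0.03,0,0,0,0]' | sed -n 2,4p;  python3 go.py .6993 .1479 .1375 -20
```

```text
ee_pos: [0.6996, 0.1479, 0.1267]
ee_rot: [0.123, 0.696, -0.122, 0.697]
force: [-0.9, -0.1, 0.8]
t 11.93 shift [-0.009  0.001  0.271] turn [-0.016  0.009 -0.   ] F [-0.9 -0.1  0.8] M [-0.07  0.38  0.04] w 0.0488 J [-0.65  0.66  0.55  1.53 -0.38  1.06 -0.35]
```

```bash
python3 -m pendant '[0,0,-0.01,0,0,0,0, 0,0,-0.02,0,0,0,0]' | sed -n 2,4p;  python3 go.py .6993 .1479 .1375 -20
```

```text
ee_pos: [0.6997, 0.1479, 0.1258]
ee_rot: [0.123, 0.696, -0.122, 0.697]
force: [-1.1, -0.2, 0.5]
t 12.1 shift [-0.009 -0.     0.293] turn [-0.016  0.009 -0.001] F [-1.1 -0.2  0.5] M [-0.08  0.36  0.04] w 0.0488 J [-0.65  0.66  0.55  1.53 -0.38  1.06 -0.35]
```

```bash
for i in 1 2; do python3 -m pendant '[0,0,-0.02,0,0,0,0, 0,0,-0.03,0,0,0,0]' | sed -n 2,4p;  python3 go.py .6993 .1479 .1375 -20; done
```

```text
ee_pos: [0.6996, 0.1479, 0.1244]
ee_rot: [0.123, 0.696, -0.122, 0.697]
force: [-1.4, -0.3, 0.8]
t 12.27 shift [-0.008 -0.     0.327] turn [-0.015  0.008 -0.001] F [-1.4 -0.3  0.8] M [-0.02  0.39 -0.01] w 0.0486 J [-0.65  0.66  0.55  1.53 -0.38  1.06 -0.35]
ee_pos: [0.6996, 0.1479, 0.1231]
ee_rot: [0.123, 0.696, -0.122, 0.697]
force: [-0.3, 0.3, 0.3]
t 12.43 shift [-0.009  0.     0.36 ] turn [-0.015  0.009 -0.   ] F [-0.3  0.3  0.3] M [-0.    0.39 -0.02] w 0.0484 J [-0.65  0.66  0.55  1.53 -0.38  1.06 -0.35]
```

```bash
python3 -m pendant '[0,0,-0.02,0,0,0,0, 0,0,-0.03,0,0,0,0]' | sed -n 2,4p;  python3 go.py .6993 .1479 .1375 -20
```

```text
ee_pos: [0.6997, 0.1479, 0.1219]
ee_rot: [0.123, 0.696, -0.122, 0.697]
force: [-1.8, -0.7, 2.3]
t 12.6 shift [-0.009  0.     0.391] turn [-0.015  0.009 -0.   ] F [-1.8 -0.7  2.3] M [-0.03  0.49  0.06] w 0.049 J [-0.64  0.66  0.55  1.53 -0.38  1.06 -0.35]
```

```bash
python3 -m pendant '[0,0,-0.01,0,0,0,0, 0,0,-0.02,0,0,0,0]' | sed -n 2,4p;  python3 go.py .6993 .1479 .1375 -20
```

```text
ee_pos: [0.6997, 0.1479, 0.1215]
ee_rot: [0.123, 0.696, -0.122, 0.697]
force: [-1.3, -1.4, 2.9]
t 12.77 shift [-0.01 -0.    0.4 ] turn [-0.017  0.008 -0.001] F [-1.3 -1.4  2.9] M [-0.04  0.74  0.06] w 0.049 J [-0.64  0.66  0.55  1.53 -0.38  1.06 -0.35]
```

```bash
python3 -m pendant '[0,0,-0.02,0,0,0,0, 0,0,-0.03,0,0,0,0]' | sed -n 2,4p;  python3 go.py .6993 .1479 .1375 -20
```

```text
ee_pos: [0.6997, 0.1479, 0.121]
ee_rot: [0.124, 0.696, -0.122, 0.696]
force: [-2.2, -0.3, 5.4]
t 12.93 shift [-0.011 -0.001  0.412] turn [-0.021  0.007 -0.001] F [-2.2 -0.3  5.4] M [0.05 1.   0.11] w 0.0487 J [-0.64  0.66  0.55  1.53 -0.38  1.06 -0.35]
```

```bash
python3 -m pendant '[0,0,-0.03,0,0,0,0, 0,0,-0.03,0,0,0,0]' | sed -n 2,4p;  python3 go.py .6993 .1479 .1375 -20
```

```text
ee_pos: [0.6998, 0.1479, 0.1209]
ee_rot: [0.124, 0.696, -0.122, 0.696]
force: [-2.1, -1.2, 6.7]
t 13.1 shift [-0.012 -0.001  0.416] turn [-0.026  0.005 -0.001] F [-2.1 -1.2  6.7] M [-0.04  1.17  0.09] w 0.049 J [-0.64  0.66  0.55  1.53 -0.38  1.06 -0.35]
```

```bash
python3 -m pendant '[0,0,-0.04,0,0,0,0, 0,0,-0.04,0,0,0,0, 0,0,-0.04,0,0,0,0]' | sed -n 2,4p;  python3 go.py .6993 .1479 .1375 -20
```

```text
ee_pos: [0.6999, 0.1479, 0.1206]
ee_rot: [0.124, 0.696, -0.122, 0.696]
force: [-2.6, -0.2, 8.5]
t 13.35 shift [-0.014 -0.001  0.422] turn [-0.032  0.003 -0.001] F [-2.6 -0.2  8.5] M [-0.02  1.28  0.05] w 0.0486 J [-0.64  0.66  0.55  1.53 -0.38  1.06 -0.35]
```

```bash
python3 -m pendant '[0,0,-0.04,0,0,0,0, 0,0,-0.04,0,0,0,0, 0,0,-0.04,0,0,0,0]' | sed -n 2,4p;  python3 go.py .6993 .1479 .1375 -20
```

```text
ee_pos: [0.6998, 0.1479, 0.1205]
ee_rot: [0.124, 0.697, -0.121, 0.696]
force: [-3.8, -0.5, 7.5]
t 13.6 shift [-0.013  0.001  0.426] turn [-0.037 -0.002 -0.001] F [-3.8 -0.5  7.5] M [-0.03  1.41  0.09] w 0.0488 J [-0.64  0.66  0.55  1.53 -0.38  1.06 -0.35]
```

```bash
python3 -m pendant '[0,0,-0.04,0,0,0,0, 0,0,-0.04,0,0,0,0, 0,0,-0.04,0,0,0,0, 0,0,-0.04,0,0,0,0]' | sed -n 2,4p;  python3 go.py .6993 .1479 .1375 -20
```

```text
ee_pos: [0.6998, 0.1479, 0.1204]
ee_rot: [0.124, 0.697, -0.121, 0.696]
force: [-4.0, -0.4, 8.6]
t 13.93 shift [-0.013  0.     0.428] turn [-0.044 -0.006 -0.001] F [-4.  -0.4  8.6] M [-0.04  1.36  0.04] w 0.0487 J [-0.64  0.66  0.55  1.53 -0.38  1.06 -0.35]
```

```bash
python3 -m pendant '[0,0,-0.04,0,0,0,0, 0,0,-0.04,0,0,0,0, 0,0,-0.04,0,0,0,0, 0,0,-0.04,0,0,0,0]' | sed -n 2,4p;  python3 go.py .6993 .1479 .1375 -20
```

```text
ee_pos: [0.6999, 0.1479, 0.1203]
ee_rot: [0.124, 0.697, -0.121, 0.696]
force: [-2.4, -0.7, 7.8]
t 14.27 shift [-0.014  0.     0.429] turn [-0.05  -0.009 -0.002] F [-2.4 -0.7  7.8] M [-0.01  1.37  0.14] w 0.0483 J [-0.64  0.67  0.55  1.53 -0.38  1.06 -0.35]
```

```bash
python3 -m pendant '[0,0,0.01,0,0,0,0, 0,0,0.025,-0.03,0,0,0, 0,0,0.04,-0.05,0,0,0, 0,0,0.04,-0.05,0,0,0]' | sed -n 2,4p;  python3 go.py .6993 .1479 .1375 -20
python3 - <<'E'
from h import *
s=sense();M=T('wrist',s);im,d=capture('wrist');np.savez('/tmp/w7',im=im,d=d,M=M)
i2,d2=capture('side');u,v=project('side',[.62,.18,.13],T('side'))[0].astype(int);b=i2[v-40:v+40,u-40:u+40]
i3,d3=capture('scene');u,v=project('scene',[.62,.18,.13],T('scene'))[0].astype(int);c=i3[v-40:v+40,u-40:u+40]
save('c7',np.hstack([cv2.resize(x,(266,266),interpolation=cv2.INTER_CUBIC) for x in (im[200:400,30:230],b,c)]))
P,uv=cloud('wrist',d,M)
z0=s['ee_pos'][2]-.0165
near=(np.hypot(*(P[:,:2]-s['ee_pos'][:2]).T)<.16)
A=P[near&(abs(P[:,2]-z0-.003)<.0025)]; B=P[near&(P[:,2]>z0+.0065)&(P[:,2]<z0+.0125)];C=P[near&(P[:,2]>z0+.0135)&(P[:,2]<z0+.03)]
ax=np.array([np.cos(np.radians(160)),np.sin(np.radians(160))]);n=np.array([-ax[1],ax[0]])
for nm,Q in (('plate',A),('washer',B),('pin',C)):
    q=Q[:,:2]-s['ee_pos'][:2];l=q@ax;t=q@n;k=(l>.06)&(l<.13)&(abs(t)<.035)
    Q=Q[k];q=np.c_[l[k],t[k]]
    if len(q)<5: print(nm,len(q));continue
    c=np.linalg.lstsq(np.c_[q,np.ones(len(q))],Q[:,2]-z0,rcond=None)[0]
    print(nm,len(Q),'slope deg',np.degrees(c[:2]),'z at 95',c@[.095,0,1],Q.mean(0),cv2.minEnclosingCircle((q*1000).astype(np.float32)))
E
```

```text
ee_pos: [0.6999, 0.1479, 0.1216]
ee_rot: [0.122, 0.697, -0.123, 0.696]
force: [-1.1, 0.9, 1.3]
t 14.6 shift [-0.015 -0.001  0.397] turn [ 0.005 -0.006 -0.006] F [-1.1  0.9  1.3] M [0.03 0.51 0.07] w 0.0485 J [-0.65  0.66  0.55  1.53 -0.38  1.06 -0.35]
plate 3397 slope deg [-0.05882431 -0.03142288] z at 95 0.0025077767147788535 [0.62490676 0.17903866 0.10764536] ((90.88013458251953, 0.6391226053237915), 38.383907318115234)
washer 5956 slope deg [0.10124745 0.21902111] z at 95 0.00838238404095893 [0.61404008 0.18028169 0.11349403] ((92.36203002929688, 0.6976480484008789), 25.478147506713867)
pin 600 slope deg [24.43077519 20.88900387] z at 95 0.021075506293270346 [0.61497523 0.18111701 0.12377673] ((92.33657836914062, -1.2092036008834839), 6.388489723205566)
```

View pics/c7.png

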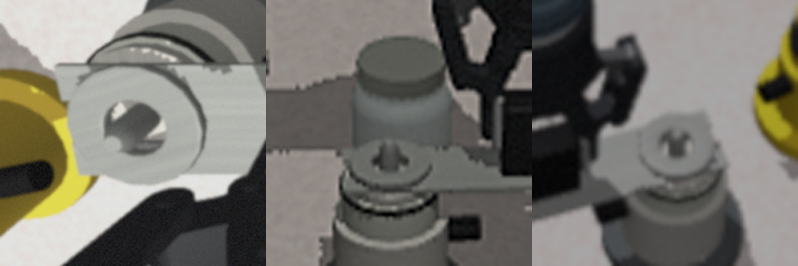

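The pin stands inside the washer hole and slot (crop at (133,125)), plunger down, washer flat on the blade. I'm easing off and drawing back along the paddle axis.

```bash
python3 -m pendant '[0,0.01,0.015,0,0,0,0, 0.05,-0.01,0.02,0,0,0,0, 0.12,-0.03,0.02,0,0,0,0, 0.2,-0.06,0.02,0,0,0,0, 0.28,-0.09,0.02,0,0,0,0]' | sed -n 2,4p;  python3 go.py .755 .1288 .122 -20
```

```text
ee_pos: [0.711, 0.1449, 0.1219]
ee_rot: [0.123, 0.697, -0.123, 0.696]
force: [-1.4, 1.1, -0.3]
t 15.17 shift [ 1.1   -0.403  0.002] turn [-0.005 -0.016 -0.006] F [-1.4  1.1 -0.3] M [0.22 0.43 0.02] w 0.0487 J [-0.63  0.68  0.55  1.5  -0.38  1.07 -0.34]
```

```bash
python3 -m pendant '[0.08,-0.03,0.005,0,-0.01,0,0, 0.18,-0.065,0.008,0,-0.01,0,0, 0.3,-0.11,0.008,0,-0.01,0,0, 0.42,-0.153,0.008,0,-0.01,0,0, 0.54,-0.197,0.008,0,-0.01,0,0]' | sed -n 2,4p;  python3 go.py .755 .1288 .122 -20
```

```text
ee_pos: [0.7335, 0.1366, 0.1222]
ee_rot: [0.123, 0.696, -0.123, 0.696]
force: [-0.2, 0.2, -0.2]
t 15.58 shift [ 0.538 -0.195 -0.005] turn [-0.002  0.001 -0.004] F [-0.2  0.2 -0.2] M [ 0.16  0.36 -0.01] w 0.0489 J [-0.59  0.72  0.54  1.44 -0.39  1.1  -0.33]
```

```bash
python3 -m pendant '[0.1,-0.037,0.002,0,0,0,0, 0.22,-0.08,0.005,0,0,0,0, 0.34,-0.123,0.005,0,0,0,0, 0.46,-0.167,0.005,0,0,0,0, 0.58,-0.21,0.005,0,0,0,0]' | sed -n 2,4p
python3 -m pendant '[0.12,-0.043,0.005,0,0,0,0, 0.26,-0.095,0.008,0,0,0,0, 0.42,-0.153,0.008,0,0,0,0, 0.6,-0.22,0.01,0,0,0,0, 0.75,-0.27,0.01,0,0,0,0]' | sed -n 2,4p
python3 go.py .567 -.279 .17 -20
python3 - <<'E'
from h import *
s=sense();M=T('wrist',s);im,d=capture('wrist');np.savez('/tmp/w8',im=im,d=d,M=M)
i2,d2=capture('side');u,v=project('side',[.64,.18,.13],T('side'))[0].astype(int);b=i2[v-50:v+50,u-50:u+50]
i3,d3=capture('scene');u,v=project('scene',[.64,.18,.13],T('scene'))[0].astype(int);c=i3[v-50:v+50,u-50:u+50]
save('c8',np.hstack([cv2.resize(x,(266,266),interpolation=cv2.INTER_CUBIC) for x in (im[120:360,0:240],b,c)]))
P,uv=cloud('wrist',d,M);k=np.hypot(*(P[:,:2]-[.612,.18]).T)<.035
Q=P[k&(P[:,2]>.098)&(P[:,2]<.135)];h,e=np.histogram(Q[:,2],bins=np.arange(.098,.136,.003));print(list(zip(e.round(3),h)))
E
```

```text
ee_pos: [0.7576, 0.1276, 0.1223]
ee_rot: [0.123, 0.696, -0.123, 0.697]
force: [-0.1, 0.6, -2.4]
ee_pos: [0.7885, 0.1161, 0.1227]
ee_rot: [0.123, 0.696, -0.123, 0.697]
force: [0.6, -0.5, -1.8]
t 16.42 shift [-5.538 -9.878  1.183] turn [0.009 0.017 0.001] F [ 0.6 -0.5 -1.8] M [-0.04 -0.09 -0.02] w 0.0483 J [-0.51  0.81  0.54  1.27 -0.41  1.16 -0.3 ]
[(np.float64(0.098), np.int64(489)), (np.float64(0.101), np.int64(317)), (np.float64(0.104), np.int64(112)), (np.float64(0.107), np.int64(247)), (np.float64(0.11), np.int64(141)), (np.float64(0.113), np.int64(0)), (np.float64(0.116), np.int64(0)), (np.float64(0.119), np.int64(0)), (np.float64(0.122), np.int64(0)), (np.float64(0.125), np.int64(0)), (np.float64(0.128), np.int64(0)), (np.float64(0.131), np.int64(0))]
```

View pics/c8.png

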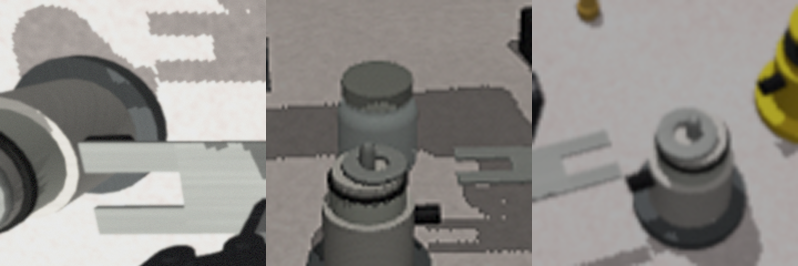

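The crops show the washer flat on the plunger around the pin at (383,163) and (690,130), with the fork fully clear. Returning the paddle to its original spot.

```bash
python3 -m pendant '[0,-0.3,0.15,0,0,0,0, 0,-0.8,0.4,0,0,0,0, -0.2,-1.4,0.7,0,0,0,0, -0.5,-2,1,0,0,0,0, -0.9,-2.6,1.1,0,0,0,0]' | sed -n 2,4p
python3 -m pendant '[-0.4,-0.7,0,0,0,0,0, -0.8,-1.4,0,0,0,0,0, -1.2,-2.1,0,0,0,0,0, -1.6,-2.8,0,0,0,0,0, -2,-3.4,0,0,0,0,0]' | sed -n 2,4p
python3 go.py .567 -.279 .1 -20
```

```text
ee_pos: [0.7536, 0.007, 0.1707]
ee_rot: [0.123, 0.693, -0.124, 0.699]
force: [1.3, -0.2, -1.4]
ee_pos: [0.6715, -0.135, 0.1727]
ee_rot: [0.124, 0.692, -0.127, 0.699]
force: [-0.2, -0.3, -1.4]
t 17.4 shift [-2.613 -3.601 -1.818] turn [0.055 0.087 0.068] F [-0.2 -0.3 -1.4] M [-0.07 -0.02  0.01] w 0.0486 J [-0.31  0.56  0.61  1.59 -0.35  1.1   0.03]
```

```bash
python3 -m pendant '[-0.5,-0.7,-0.2,0.02,0.02,0.02,0, -1,-1.4,-0.5,0.05,0.08,0.06,0, -1.5,-2.1,-0.8,0.05,0.08,0.06,0, -2,-2.8,-1.2,0.05,0.08,0.06,0, -2.4,-3.3,-1.5,0.05,0.08,0.06,0]' | sed -n 2,4p
python3 go.py .567 -.279 .1 -20
python3 -m pendant '[-0.1,-0.15,-0.1,0,0,0,0, -0.15,-0.25,-0.2,0,0,0,0, -0.15,-0.25,-0.25,0,0,0,0, -0.15,-0.25,-0.25,0,0,0,0]' | sed -n 2,4p
python3 go.py .567 -.279 .0265 -20
```

```text
ee_pos: [0.5713, -0.2734, 0.1139]
ee_rot: [0.124, 0.695, -0.126, 0.696]
force: [-0.5, -0.7, -1.5]
t 17.82 shift [-0.108 -0.139 -0.348] turn [0.034 0.009 0.067] F [-0.5 -0.7 -1.5] M [-0.05 -0.01 -0.06] w 0.0486 J [-0.1   0.54  0.62  1.76 -0.37  0.96  0.31]
ee_pos: [0.5672, -0.2821, 0.1046]
ee_rot: [0.124, 0.695, -0.125, 0.697]
force: [-0.1, 0.2, -2.6]
t 18.15 shift [-0.004  0.078 -1.952] turn [0.024 0.031 0.052] F [-0.1  0.2 -2.6] M [ 0.09 -0.06 -0.02] w 0.0486 J [-0.08  0.55  0.61  1.76 -0.38  0.94  0.34]
```

```bash
python3 -m pendant '[0,0.03,-0.3,0.02,0.03,0.05,0, 0,0.06,-0.7,0.02,0.03,0.05,0, 0,0.08,-1.15,0.02,0.03,0.05,0, 0,0.08,-1.6,0.02,0.03,0.05,0, 0,0.08,-1.85,0.02,0.03,0.05,0]' | sed -n 2,4p
python3 -m pendant '[0,0,-0.05,0,0,0,0, 0,0,-0.05,0,0,0,0]' | sed -n 2,4p
python3 go.py .567 -.279 .0185 -20
```

```text
ee_pos: [0.5682, -0.2749, 0.028]
ee_rot: [0.122, 0.697, -0.12, 0.696]
force: [0.6, 1.3, -2.1]
ee_pos: [0.5689, -0.272, 0.0245]
ee_rot: [0.121, 0.698, -0.118, 0.695]
force: [0.2, 1.2, -3.1]
t 18.73 shift [-0.048 -0.174 -0.149] turn [-0.045 -0.033 -0.083] F [ 0.2  1.2 -3.1] M [-0.01 -0.07 -0.04] w 0.0487 J [-0.04  0.66  0.54  1.79 -0.45  0.82  0.39]
```

```bash
python3 -m pendant '[0,-0.05,-0.05,-0.04,-0.03,-0.05,0, 0,-0.08,-0.1,-0.04,-0.03,-0.08,0, 0,-0.08,-0.15,-0.04,-0.03,-0.08,0, 0,-0.08,-0.17,-0.04,-0.03,-0.08,0]' | sed -n 2,4p
python3 go.py .567 -.279 .0165 -20
python3 -m pendant '[0,0,-0.02,0,0,0,0, 0,0,-0.04,0,0,0,0]' | sed -n 2,4p
python3 go.py .567 -.279 .0165 -20
```

```text
ee_pos: [0.5692, -0.2757, 0.0182]
ee_rot: [0.123, 0.696, -0.123, 0.697]
force: [0.4, -0.6, -3.0]
t 19.07 shift [-0.056 -0.083 -0.041] turn [-0.     0.006 -0.   ] F [ 0.4 -0.6 -3. ] M [-0.01 -0.05  0.05] w 0.0491 J [-0.03  0.67  0.54  1.79 -0.46  0.81  0.39]
ee_pos: [0.5695, -0.2762, 0.017]
ee_rot: [0.123, 0.696, -0.123, 0.697]
force: [-0.3, 0.0, -1.3]
t 19.23 shift [-0.062 -0.07  -0.012] turn [0.004 0.014 0.004] F [-0.3  0.  -1.3] M [-0.05 -0.05 -0.02] w 0.0489 J [-0.03  0.67  0.54  1.79 -0.46  0.8   0.39]
```

```bash
python3 -m pendant '[0,0,-0.02,0,0,0,0, 0,0,-0.02,0,0,0,0]' | sed -n 2,4p
python3 go.py .567 -.279 .0165 -20
```

```text
ee_pos: [0.5695, -0.2763, 0.0165]
ee_rot: [0.123, 0.696, -0.123, 0.697]
force: [0.4, 0.4, -0.7]
t 19.4 shift [-0.063 -0.068 -0.001] turn [0.001 0.015 0.007] F [ 0.4  0.4 -0.7] M [ 0.11  0.18 -0.03] w 0.049 J [-0.03  0.67  0.54  1.79 -0.46  0.8   0.39]
```

Touching down at the same height it was picked from. Releasing, then lifting straight up.

```bash
python3 -m pendant '[0,0,0,0,0,0,0.62, 0,0,0,0,0,0,0.7, 0,0,0,0,0,0,0.85, 0,0,0,0,0,0,1, 0,0,0,0,0,0,1]' | sed -n 2,5p
python3 -m pendant '[0,0,0,0,0,0,1, 0,0,0.2,0,0,0,1, 0,0,0.6,0,0,0,1, 0,0,1.2,0,0,0,1, 0,0,1.9,0,0,0,1]' | sed -n 2,5p
python3 -m pendant '[0,0,0.7,0,0,0,1, 0,0,1.5,0,0,0,1, 0,0.3,2.3,0,0,0,1, 0,0.9,3.1,0,0,0,1, 0,1.4,3.7,0,0,0,1]' | sed -n 2,5p
python3 -m pendant '[0,0,0.3,0,0,0,1, 0,0,0.3,0,0,0,1, 0,0,0.3,0,0,0,1]' | sed -n 2,5p
python3 - <<'E'
from h import *
i2,d2=capture('side');i3,d3=capture('scene');s=sense();M=T('wrist',s);im,d=capture('wrist')
f=lambda c,i,p,r:cv2.resize((lambda u,v:i[v-r:v+r,u-r:u+r])(*project(c,p,T(c))[0].astype(int)),(266,266),interpolation=cv2.INTER_CUBIC)
save('c9',np.vstack([np.hstack([f('side',i2,[.612,.18,.1],45),f('scene',i3,[.612,.18,.1],45)]),np.hstack([f('side',i2,[.53,-.265,.0],60),cv2.resize(im,(266,266))])]))
for c,dd in (('side',d2),('scene',d3)):
    P,uv=cloud(c,dd,T(c));r=np.hypot(*(P[:,:2]-[.612,.18]).T)
    Q=P[(r<.035)&(P[:,2]>.1065)&(P[:,2]<.115)];q=Q[:,:2]-[.612,.18]
    co=np.linalg.lstsq(np.c_[q,np.ones(len(q))],Q[:,2],rcond=None)[0]
    print(c,len(Q),'washer top z,slope',co[2],np.degrees(co[:2]),cv2.minEnclosingCircle((Q[:,:2]*1000).astype(np.float32)))
P,uv=cloud('wrist',d,M);k=(np.hypot(*(P[:,:2]-[.53,-.265]).T)<.1)&(P[:,2]>.0012)&(P[:,2]<.006);Q=P[k]
print('paddle z',np.percentile(Q[:,2],[10,50,90]));k=(np.hypot(*(P[:,:2]-[.567,-.279]).T)<.06)&(P[:,2]>.046)&(P[:,2]<.06);print('handle top',len(P[k]),P[k].mean(0))
for q in ['small_washer','nozzle','wrench','brush','jar','cup']: 
    r=mark_of('scene',q);print(q,[(np.round(x['point'],3),round(x['p'],2)) for x in r[:1]])
E
```

```text
ee_pos: [0.5697, -0.2764, 0.0167]
ee_rot: [0.123, 0.696, -0.123, 0.697]
force: [-0.8, 0.3, -0.0]
gripper_width: 0.0854
ee_pos: [0.5688, -0.2761, 0.0935]
ee_rot: [0.123, 0.696, -0.123, 0.696]
force: [0.7, 0.7, 0.6]
gripper_width: 0.0857
ee_pos: [0.5693, -0.2211, 0.2464]
ee_rot: [0.124, 0.694, -0.124, 0.698]
force: [1.9, 0.7, 0.6]
gripper_width: 0.0856
ee_pos: [0.5699, -0.2219, 0.2609]
ee_rot: [0.124, 0.693, -0.124, 0.699]
force: [-0.8, -0.3, -0.2]
gripper_width: 0.0855
side 299 washer top z,slope 0.11136433295435502 [3.24934238 0.0995931 ] ((612.3416748046875, 178.37149047851562), 29.67288589477539)
scene 339 washer top z,slope 0.11106509250156137 [ 1.83072868 -1.51043155] ((613.974365234375, 181.07901000976562), 28.523460388183594)
paddle z [0.00152537 0.00253237 0.0043486 ]
handle top 966 [ 0.56933834 -0.27545394  0.05123936]
small_washer [(array([0.418, 0.008, 0.   ]), 0.4)]
nozzle [(array([ 0.559, -0.042,  0.005]), 0.41)]
wrench [(array([ 0.784, -0.022,  0.   ]), 0.85)]
brush [(array([ 0.386, -0.299, -0.002]), 0.65)]
jar [(array([ 0.683,  0.331, -0.   ]), 0.63)]
cup [(array([0.444, 0.381, 0.   ]), 0.89)]
```

View pics/c9.png

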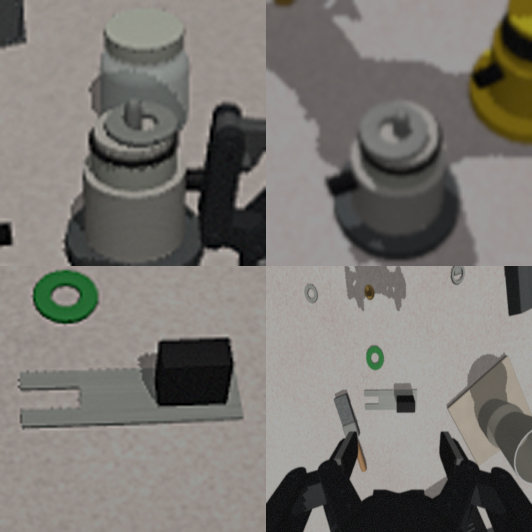

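Washer flat around the pin on the plunger, paddle flat on the bench, bystanders unmoved. The slope fit may be picking up the exposed head rim, so I'm rechecking it with a tighter mask.

```bash
python3 - <<'E'
from h import *
for c in ('side','scene'):
    i,dd=capture(c);P,uv=cloud(c,dd,T(c))
    q=P[:,:2]-[.616,.1785];r=np.hypot(*q.T);k=(r>.0125)&(r<.022)&(P[:,2]>.1)&(P[:,2]<.118)&(np.hypot(*(P[:,:2]-[.612,.18]).T)>.008)
    k&=abs(P[:,2]-np.median(P[k,2]))<.004
    co=np.linalg.lstsq(np.c_[q[k],np.ones(k.sum())],P[k,2],rcond=None)[0];print(c,k.sum(),co[2],np.degrees(co[:2]),P[k,2].std())
E
```

```text
side 123 0.11283890844174743 [ 0.12561609 -0.46646645] 0.0013980569278458598
scene 174 0.11197602659398721 [-0.60565755  0.21709074] 0.0014400438619286684
```

Level within 0.6°. Handing in.

```bash
python3 -c "
from plant import *
print(sense()['time'],job_done())"
```

```text
the job is handed in; nothing more can be done
21.45 None
```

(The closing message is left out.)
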